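# Strip the membrane filter unit after a run

## Task

The water-filtration unit has to be cleaned: take the stack on the vacuum stand apart from the top down, one part at a time, setting each part down the same way up as it is and without dropping it. The black lid goes in the round white dish, the tall steel funnel over the peg of the drain stand right down onto its foot, the white pre-filter ring flat in the little metal tray, and the steel filter base stem-down in the middle opening of the blue wire rack. Leave the loop jar and the wash bottle where they stand.

Things in the scene. Friction and masses are not known exactly. Their poses are not given: they have to be found in the camera images.
- lid: Loose. Black plastic lid, the top of the stack, 32 mm tall, 50 g. Origin: centre of its underside, z up. From the origin up: plug 36 mm dia. 0-6 mm, cap 46 mm dia. 6-12 mm, round grip knob 18 mm dia. 12-32 mm. The plug hangs in the funnel with 2 mm play, the cap on its rim; at the start its origin is 205 mm over the bench.
- funnel: Loose. Straight tubular stainless funnel, open right through, 90 mm tall, 160 g. Origin: centre of its lower end, z up. Foot 42 mm outside, 34 mm inside dia. (0-12 mm); tube 46 mm outside, 40 mm inside dia.; thicker grip band 52 mm outside dia. at the top (74-90 mm). Its foot stands in an 8 mm deep round recess of the pre-filter ring with 2 mm play.
- prefilter: Loose. White plastic pre-filter ring, round with a screen across it, 30 mm tall, 90 g. Origin: centre of its underside, z up. Foot 48 mm dia. (0-8.5 mm), flange 58 mm dia. (8.5-30 mm), recess in its top 46 mm dia., 8 mm deep. Its foot stands in an 8 mm deep recess of the filter base with 2 mm play.
- base: Loose. Stainless filter base, bottom of the stack, 46 mm tall, 280 g. Origin: lower end of its stem, z up. Stem 14 mm dia. (0-24 mm), collar 66 mm dia. (24-46 mm), flat below, recess on top. The collar sits on the 46 mm dia. port (bore 22 mm, top 85 mm over the bench) of the fixed vacuum stand, a level steel tube 40 mm dia., about 150 mm long, top 58 mm over the bench.
- dish: Fixed. Shallow round white dish for the lid, 80 mm outside, 76 mm inside dia., 15 mm high, floor 3 mm thick. Origin: centre of its underside, on the bench.
- drain_post: Fixed. Drain stand for the funnel: dark steel round foot plate 100 mm dia., 8 mm thick, with one upright steel peg 12 mm dia. at its centre, round tip 70 mm above the bench. Origin: centre of its underside, on the bench.
- tray: Fixed. Small aluminium tray for the pre-filter ring, 100 mm (its x) by 88 mm (its y) outside, 15 mm high, walls and floor 2 mm. Origin: centre of its underside, on the bench.
- rack: Fixed. Blue wire rack for the filter base, open 3 x 3 grid of 4 mm wires at 34 mm pitch (square openings 30 mm clear), about 106 mm square, wires' top 62 mm above the bench, nothing but a low wire grid (top 6 mm above the bench) below. Origin: on the bench under the centre of the middle opening; x and y along the wires.
- loop_jar: Loose bystander. White jar 66 mm dia., 94 mm tall, with a bunch of thin steel inoculating loops standing in it up to 200 mm. Origin: centre of its underside.
- wash_bottle: Loose bystander. White wash bottle 68 mm dia., about 205 mm tall, red cap and bent spout. Origin: centre of its underside.
Not all that is in view belongs to the job. Of the things that look like the prefilter, the middle-sized one is meant.

How it is judged:
By the outcome, as a careful person would: the job done as asked, in the order asked, and still so for the second after the job is handed in, with the robot touching nothing.
It also fails if it takes over 120 s, if anything falls off the work surface, if the arm or the gripper's body presses on something with over 40 N, if the wrist force passes 120 N, or if a joint passes its speed limit or range.

## Robot

A 6-joint arm with a two-finger parallel gripper is mounted at the origin on the work surface. World frame = base frame: x ahead of the robot, y to its left, z up, the work surface at z = 0. Lengths are in mm, angles in degrees, forces in N, time in s.
With the tool pointing down it reaches from about 300 to 850 mm from the base axis. Payload 4.2 kg.
Tool frame: the origin (TCP) lies midway between the tips of the shut fingers; the grasp point (between the pads) lies 19 mm behind it; z points along the fingers, y is the line along which they close (so a half turn about z gives the same grasp; the last joint's range is limited). The gripper opens to 91 mm and grips with 3 to 60 N. Pads are 32 mm wide; open, the fingers measure 118 mm over their backs; the gripper's body (76 mm by 178 mm) begins 60 mm behind the grasp point.
Start: joints at [-71.333, 18.312, 89.639, -0, 72.044, -1.146], TCP at [194.9, -540.978, 213.976] pointing down, gripper open.
Joint ranges: [-177.97, 177.97], [-48.28, 115.42], [12.27, 149.76], [-77.06, 257.06], [2.81, 150.46], [-146.56, 146.56]. Speed limits (degrees/s): [147.25, 147.25, 180, 180, 180, 180].

## Interface

Orientations are given as [roll, pitch, yaw] about the fixed x, y, z axes, in that order (R = Rz(yaw) Ry(pitch) Rx(roll)).
In Python, from workcell import env gives the robot as it stands.
- The arm moves only by the shell command python3 -m jog 'ROWS' [FORCE]. ROWS is a JSON object of lists of equal length, an entry for each row: "jaw": the finger opening in mm, from 0 to 91.2; "slide": the shift along the tool's x, y, z in units of 30 mm (1.0 is 30 mm), a list of three; "spin": the turn about the tool's z in units of 8 degrees (1.0 is 8 degrees). In form: {"jaw": [jaw, ...], "slide": [[dx, dy, dz], ...], "spin": [spin, ...]}. A call has 1 to 10 rows; each row shifts and turns the commanded pose from where the row before left it, along the tool's axes as they then stand; what a row does not reach is not made up. A row lasts 1/10 s, in which the tool goes at most 50 mm and 8.59 degrees, less where a joint would pass 70% of its speed; a pose out of reach is approached as far as the arm can. A call is refused whole if a number of a shift passes 1 or a number of a turn 1, either way. A call with a gripper value outside its range is refused whole. The fingers move at their own pace and stop on an object; FORCE is the grip in N (left out, the last holds). Time passes only in rows, so rows that do not move let the fingers close. It gives the time, the measured TCP pose, the force, the opening and the grip force at its end, in the units of the state.
- env.state(): the state, without advancing time (a new reading comes with each control period).
- env.grab_frame(name): name is "side" or "top"; returns the picture (384x512x3 uint8, red, green, blue); there is no depth.
- env.camera_model(name): a dict with "fx", "fy", "cx", "cy" (pixels), "camera_from_world" (4x4, takes a point from world to camera coordinates). Camera axes: x right, y up, looking along -z (the intrinsics and any distortion apply to the point x, -y, -z); pixel columns grow to the right and rows downward; lengths in mm; the calibration is good to about 2 mm. A picture is of the moment at which its call begins. camera_model takes no time and is no camera call.
- env.job_done(): hands the job in; it is judged then, once.
The state is a dict: "time_s": time; "qpos": joint angles; "qvel": joint speeds; "effort": joint torques, N m; "ee_pos": TCP position; "ee_rot": TCP orientation; "force": force on the tool from outside, world axes, zero at the start; "torque": the same for the moment, N m; "gripper_width": finger opening in mm; "gripper_force": force on a finger pad.
Only numpy, scipy, OpenCV 4.12 (cv2) and the standard library are available. Lean on these libraries where they do the work, as an engineer would, in place of code of your own. Each camera call takes 0.05 s, during which the arm holds its last target. There are 200 camera calls.

## Working session

There is one attempt and no reset: what is moved stays moved. The work goes in short steps, Python scripts to look and compute and a shell command to move; the robot and the scene stay as the last step left them, time stands still between calls to the robot, and variables do not carry over. Pictures are saved under pics/ and viewed, at most 14 in all, crops included, and the job is handed in when it is done.

```bash
mkdir -p pics; ls; cat > h.py <<'E'
import numpy as np,cv2
from workcell import env
def snap(cam,fn):
    im=env.grab_frame(cam); cv2.imwrite('pics/'+fn,cv2.cvtColor(im,cv2.COLOR_RGB2BGR)); return im
def crop(fn,out,x0,y0,w,h,s):
    im=cv2.imread('pics/'+fn)[y0:y0+h,x0:x0+w]; cv2.imwrite('pics/'+out,cv2.resize(im,None,fx=s,fy=s,interpolation=cv2.INTER_CUBIC))
def proj(cam,p):
    m=env.camera_model(cam);c=np.array(m['camera_from_world'])@np.r_[p,1.];
    return np.array([m['cx']+m['fx']*c[0]/-c[2], m['cy']+m['fy']*-c[1]/-c[2]])
def unproj(cam,u,v,z):
    m=env.camera_model(cam);T=np.array(m['camera_from_world']);R=T[:3,:3];o=-R.T@T[:3,3]
    d=R.T@np.array([(u-m['cx'])/m['fx'],-(v-m['cy'])/m['fy'],-1]); return o+d*(z-o[2])/d[2]
E
python3 - <<'E'
from h import *
for c in('top','side'):
    snap(c,c+'0.png'); m=env.camera_model(c); print(m)
    T=np.array(m['camera_from_world']);print(-T[:3,:3].T@T[:3,3])
s=env.state();print(s)
E
```

```text
pics
{'fx': 367.33019012146764, 'fy': 367.33019012146764, 'cx': 249.2599291811227, 'cy': 194.06065892017642, 'camera_from_world': array([[ 2.89981450e-02, -9.99576407e-01, -2.47285830e-03,
        -2.42262203e+01],
       [ 9.96495970e-01,  2.87144366e-02,  7.85573841e-02,
        -4.88472389e+02],
       [-7.84531010e-02, -4.74221174e-03,  9.96906526e-01,
        -1.12734075e+03],
       [ 0.00000000e+00,  0.00000000e+00,  0.00000000e+00,
         1.00000000e+00]])}
[ 399.01990466  -15.53583739 1162.16656006]
{'fx': 383.65907111179826, 'fy': 383.65907111179826, 'cx': 257.7748925434267, 'cy': 186.5532223770561, 'camera_from_world': array([[ 9.21446369e-01, -3.88330046e-01, -1.16774920e-02,
        -4.69173847e+02],
       [ 3.07921907e-01,  7.11662282e-01,  6.31443502e-01,
        -2.42966317e+02],
       [-2.36898054e-01, -5.85437078e-01,  7.75333954e-01,
        -9.27118427e+02],
       [ 0.00000000e+00,  0.00000000e+00,  0.00000000e+00,
         1.00000000e+00]])}
[ 287.5006384 -552.0538406  866.7671241]
{'time_s': 0.1, 'qpos': array([-7.13323902e+01,  1.83469953e+01,  8.96995489e+01, -2.51729195e-04,
        7.20439615e+01, -1.14594207e+00]), 'qvel': array([ 0.01869209, -0.0994683 , -0.25670325, -0.01611351,  0.06676157,
       -0.00893325]), 'effort': array([-9.41835674e-05, -4.13333416e+01, -2.32506877e+01,  7.29437638e-02,
        4.22185252e-02, -4.84358179e-05]), 'ee_pos': array([ 194.75589046, -540.52994049,  213.21330859]), 'ee_rot': array([-1.79909508e+02, -1.57073552e-03,  1.98136284e+01]), 'force': array([-0.60482564, -0.39608969, -0.01018256]), 'torque': array([ 0.03104715, -0.01332798,  0.00994037]), 'gripper_force': 0.0, 'gripper_width': 91.40818540950168}
```

```bash
python3 -c "
from h import *
for c in('top','side'): crop(c+'0.png',c+'0b.png',0,0,512,384,1.56)"
```

```text
(no output)
```

View pics/top0b.png

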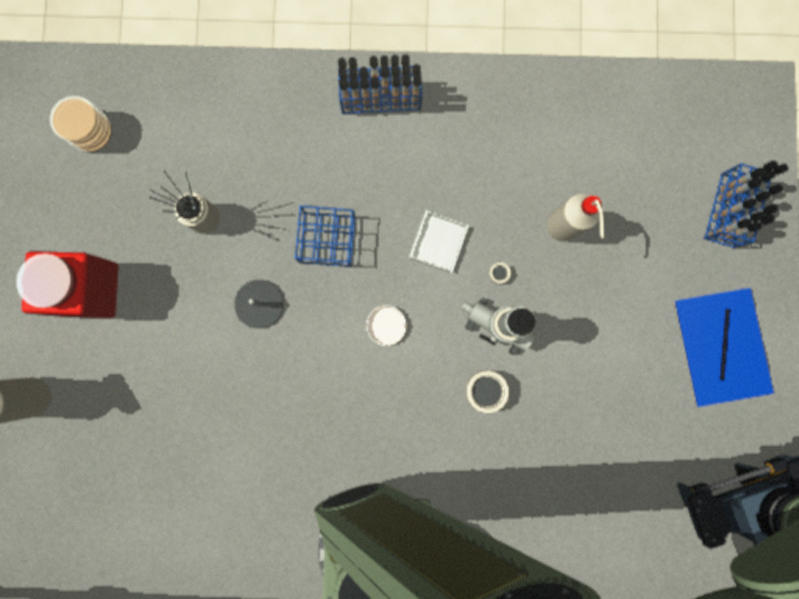

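View pics/side0b.png

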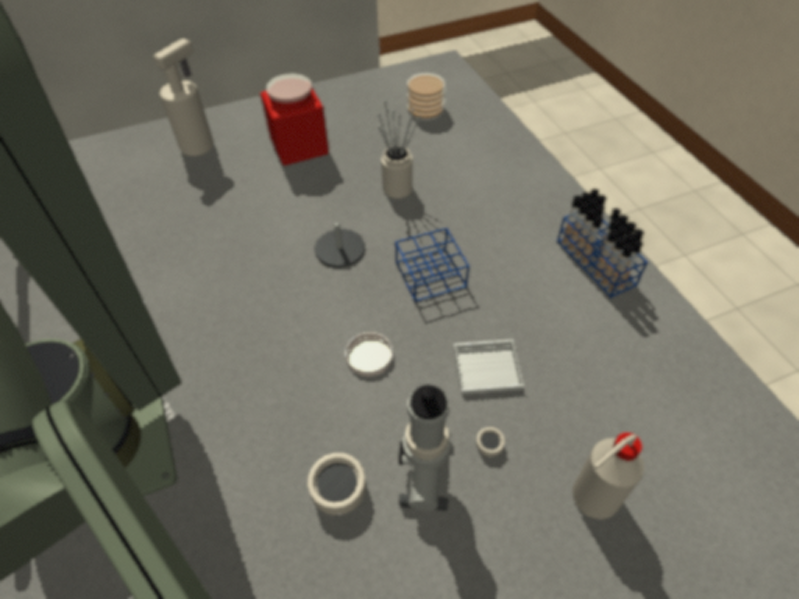

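The top view shows the stack at (520,321) in the ×1.56 picture, the dish at (388,326), the drain stand at (260,303), the tray at (440,241) and the rack at (326,236). The small and large rings on the bench are decoys, and the middle one is in the stack. I'll enlarge both views.

```bash
python3 -c "
from h import *
crop('top0.png','topc.png',145,125,200,150,4)
crop('side0.png','sidec.png',190,130,160,120,5)
crop('side0.png','sided.png',210,210,140,120,5)"
```

```text
(no output)
```

View pics/topc.png

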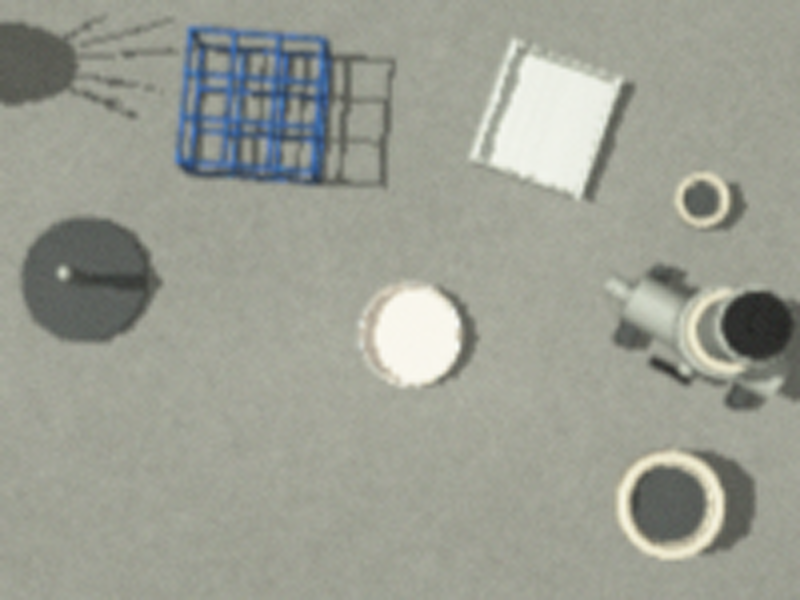

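View pics/sidec.png

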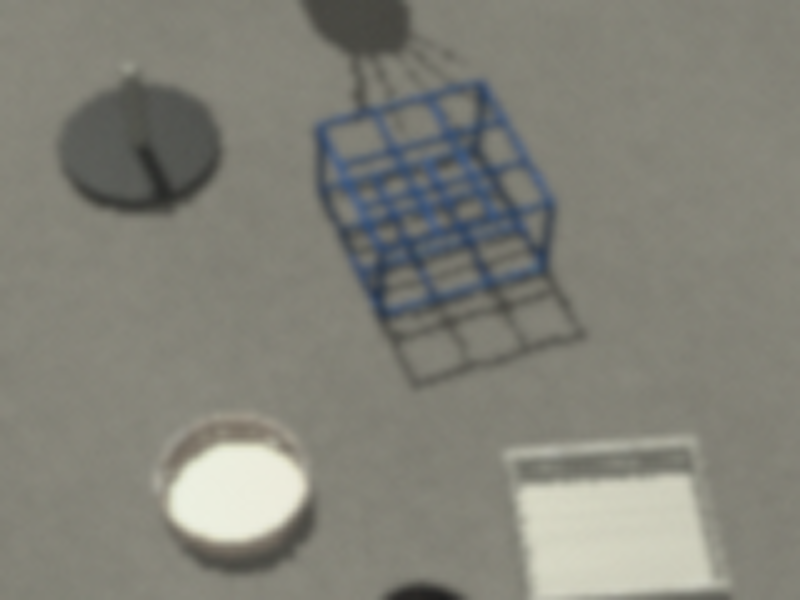

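View pics/sided.png

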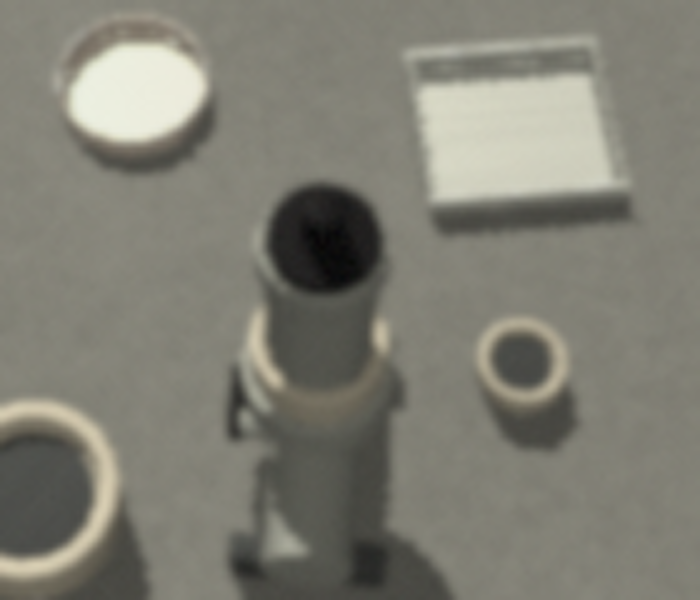

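Pixels read in the crops:
- **topc:** lid disc (757,325), post tip (64,272), post foot (88,279), dish rim centre (412,335), tray corners, rack corners.
- **side crops:** the same features, for cross-checking.

```bash
cat > m.py <<'E'
from h import *
def tc(u,v): return ('top',(u+.5)/4-.5+145,(v+.5)/4-.5+125)
def sc(u,v): return ('side',(u+.5)/5-.5+190,(v+.5)/5-.5+130)
def sd(u,v): return ('side',(u+.5)/5-.5+210,(v+.5)/5-.5+210)
def w(p,z): return unproj(*p,z)[:2]
P=lambda n,*a: print(n,*[np.round(x,1) for x in a])
P('lid',w(tc(757,325),217),w(sd(325,240),217))
P('ringtop',w(tc(724,331),129))
P('posttip',w(tc(64,272),68),w(sc(128,70),68)); P('postfoot',w(tc(86,279),8),w(sc(139,143),8))
P('dish',w(tc(412,335),15),w(sd(133,83),15),w(sc(234,485),15))
tr=[w(tc(*q),15) for q in[(514,39),(632,78),(590,200),(470,158)]]
ts=[w(sd(*q),15) for q in[(405,52),(596,38),(630,190),(430,207)]]
P('tray',*tr,np.mean(tr,0));P('trayS',*ts,np.mean(ts,0))
rt=[w(tc(*q),61) for q in[(190,27),(328,38),(322,182),(178,168)]]
rs=[w(sc(*q),61) for q in[(318,125),(485,85),(553,203),(380,308)]]
P('rack',*rt,np.mean(rt,0));P('rackS',*rs,np.mean(rs,0))
b=lambda u,v:('top',u/1.56,v/1.56)
P('bottle',w(b(568,228),60)); P('jar',w(b(190,208),94)); P('bigring',w(tc(671,503),30));P('small',w(tc(703,199),20))
for n in[('tube end',622,290)]: P(n[0],w(tc(*n[1:]),50))
E
python3 m.py
```

```text
lid [ 449.2 -229.6] [ 447.8 -234.3]
ringtop [ 449.  -226.4]
posttip [481.8 254.8] [479.6 252.2]
postfoot [481.3 252. ] [479.6 249.4]
dish [444.3  -6.3] [442.9 -10.8] [443.  -12.2]
tray [681.4 -80.3] [ 652.7 -174.3] [ 554.5 -143.1] [585.1 -47.9] [ 618.4 -111.4]
trayS [583.5 -49.9] [681.4 -82.2] [ 651.  -170.5] [ 553.9 -139.4] [ 617.5 -110.5]
rack [672.3 169.4] [666.8  63.9] [556.1  64.7] [563.7 174. ] [614.7 118. ]
rackS [568. 172.] [671.1 162.9] [665.7  63.6] [546.7  33.2] [612.9 107.9]
bottle [ 641.8 -354.9]
jar [652.3 371.7]
bigring [ 321.3 -207.8]
small [ 557.1 -230.9]
tube end [ 481.7 -164.8]
```

```bash
python3 -m jog '{"jaw":[91,91,91,91,91],"slide":[[0,0,-0.8],[0,0,-0.8],[0,0,-0.8],[0,0,-0.2],[0,0,0]],"spin":[0.82,0.82,0.82,0,0]}' 20
python3 -m jog '{"jaw":[60,60,60,60,60,60],"slide":[[0.4,-0.5,0],[0.7,-0.86,0],[0.7,-0.86,0],[0.7,-0.86,0],[0.7,-0.86,0],[0.7,-0.86,0]],"spin":[0,0,0,0,0,0]}'
python3 -m jog '{"jaw":[60,60,60,60,60,60,60,60,60],"slide":[[0.7,-0.86,0],[0.7,-0.86,0],[0.7,-0.86,0],[0.7,-0.86,0],[0.7,-0.86,0],[0.7,-0.86,0],[0.5,-0.6,0],[0.2,-0.3,0],[0,0,0]],"spin":[0,0,0,0,0,0,0,0,0]}'
```

```text
time_s: 0.6
ee_pos: [194.9, -541.2, 292.3]
ee_rot: [179.9, -0.0, 0.3]
force: [0.4, 0.4, -0.5]
gripper_width: 91.3
gripper_force: 0.0
time_s: 1.2
ee_pos: [312.1, -393.9, 290.2]
ee_rot: [-179.8, 0.1, 0.2]
force: [0.3, 0.4, 0.1]
gripper_width: 59.8
gripper_force: 0.0
time_s: 2.1
ee_pos: [458.0, -213.0, 290.8]
ee_rot: [-179.9, 0.1, 0.3]
force: [0.0, -0.2, 0.2]
gripper_width: 59.8
gripper_force: 0.0
```

```bash
python3 -m jog '{"jaw":[50,50,50,50,50,50,50],"slide":[[-0.31,0.6,0],[0,0,0.7],[0,0,0.7],[0,0,0.5],[0,0,0.3],[0,0,0.15],[0,0,0]],"spin":[0,0,0,0,0,0,0]}' 15
python3 -c "
from h import *
snap('side','s1.png');crop('s1.png','s1c.png',220,200,120,100,5)"
```

```text
time_s: 2.8
ee_pos: [448.4, -232.8, 221.2]
ee_rot: [-180.0, 0.0, 0.1]
force: [-1.0, -0.1, 0.2]
gripper_width: 49.8
gripper_force: 0.0
```

View pics/s1c.png

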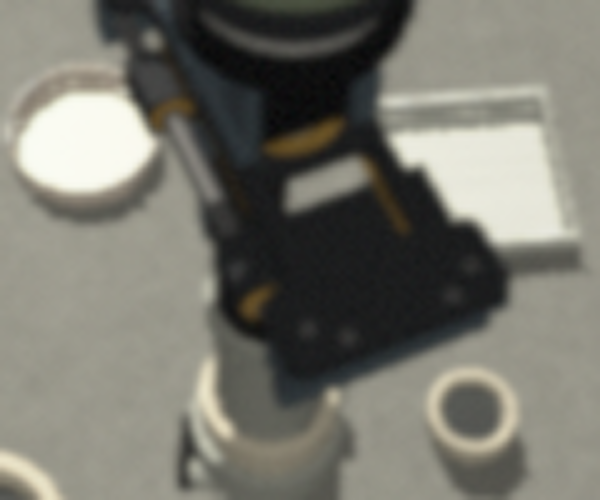

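The near finger hides the lid, but it is aligned over the stack. I'll close on the knob.

```bash
python3 -m jog '{"jaw":[10,10,10,10,10,10,10],"slide":[[0,0,0],[0,0,0],[0,0,0],[0,0,0],[0,0,0],[0,0,0],[0,0,0]],"spin":[0,0,0,0,0,0,0]}' 15
python3 -m jog '{"jaw":[10,10,10,10,10],"slide":[[0,0,-0.2],[0,0,-0.5],[0,0,-0.7],[0,0,-0.3],[0,0,0]],"spin":[0,0,0,0,0]}'
```

```text
time_s: 3.55
ee_pos: [449.0, -232.6, 221.6]
ee_rot: [180.0, -0.0, 0.1]
force: [-0.5, 0.2, 1.2]
gripper_width: 17.6
gripper_force: 15.0
time_s: 4.05
ee_pos: [449.5, -233.0, 273.8]
ee_rot: [179.9, -0.2, 0.1]
force: [-0.7, -0.5, -1.0]
gripper_width: 17.3
gripper_force: 15.0
```

```bash
python3 -m jog '{"jaw":[10,10,10,10,10,10,10,10,10,10],"slide":[[-0.2,-0.5,0],[0,-0.8,0],[0,-0.9,0],[0,-1,0],[0,-1,0],[0,-1,0],[0,-1,0],[0,-0.8,0],[0,-0.4,0],[0,-0.1,0]],"spin":[0,0,0,0,0,0,0,0,0,0]}'
python3 -m jog '{"jaw":[10,10,10,10,10,10,10,10,10,10],"slide":[[0,0,0.4],[0,0,0.8],[0,0,1],[0,0,1],[0,0,1],[0,0,1],[0,0,1],[0,0,0.7],[0,0,0.3],[0,0,0]],"spin":[0,0,0,0,0,0,0,0,0,0]}'
python3 -c "
from h import *
snap('side','s2.png');crop('s2.png','s2c.png',190,150,120,100,5)"
```

```text
time_s: 5.05
ee_pos: [441.4, -6.4, 271.8]
ee_rot: [180.0, 0.1, 0.3]
force: [0.1, 0.9, -0.7]
gripper_width: 17.4
gripper_force: 15.0
time_s: 6.05
ee_pos: [441.2, -8.3, 55.1]
ee_rot: [180.0, 0.2, 0.1]
force: [0.3, -0.1, -0.5]
gripper_width: 17.5
gripper_force: 15.0
```

View pics/s2c.png

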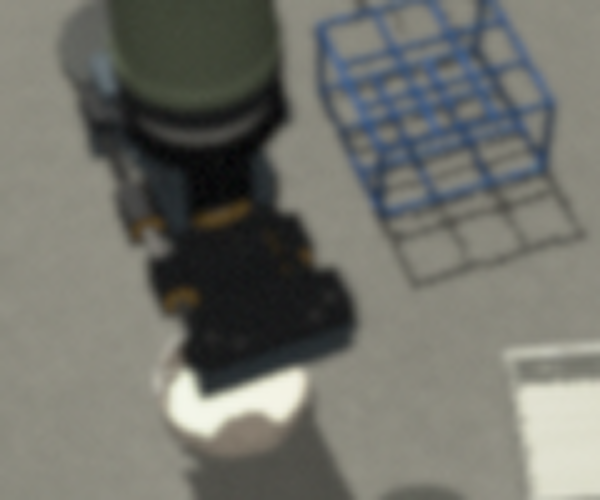

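The gripper is centred over the dish, so I'll lower the lid.

```bash
python3 -m jog '{"jaw":[10,10,10,10,10,10,10],"slide":[[0.06,0,0.4],[0,0,0.4],[0,0,0.2],[0,0,0.06],[0,0,0.04],[0,0,0.04],[0,0,0]],"spin":[0,0,0,0,0,0,0]}'
```

```text
time_s: 6.8
ee_pos: [444.4, -7.6, 22.6]
ee_rot: [180.0, -0.0, 0.1]
force: [-0.2, 0.6, -1.6]
gripper_width: 17.5
gripper_force: 15.0
```

```bash
python3 -m jog '{"jaw":[10,10,10],"slide":[[0,0,0.05],[0,0,0.04],[0,0,0]],"spin":[0,0,0]}'
python3 -m jog '{"jaw":[10,10,10],"slide":[[0,0,0.04],[0,0,0],[0,0,0]],"spin":[0,0,0]}'
```

```text
time_s: 7.1
ee_pos: [444.3, -7.6, 19.6]
ee_rot: [180.0, -0.0, 0.1]
force: [0.5, 0.4, 0.2]
gripper_width: 17.2
gripper_force: 15.0
time_s: 7.4
ee_pos: [444.4, -7.5, 19.4]
ee_rot: [-180.0, -0.0, 0.1]
force: [-2.6, 1.0, 10.5]
gripper_width: 17.1
gripper_force: 15.0
```

```bash
python3 -m jog '{"jaw":[40,40,40,40],"slide":[[0,0,0],[0,0,0],[0,0,0],[0,0,0]],"spin":[0,0,0,0]}'
python3 -m jog '{"jaw":[40,40,75,75,75,75,75,75,75,75],"slide":[[0,0,-0.3],[0,0,-0.7],[0,0,-1],[0,0,-1],[0,0,-1],[0,0,-1],[0,0,-1],[0,0,-1],[0,0,-0.6],[0,0,-0.2]],"spin":[0,0,0,0,0,0,0,0,0,0]}'
python3 -m jog '{"jaw":[75,75,75,75,75,75,75,75,75,75],"slide":[[0.1,0.5,0],[0,0.8,0],[0,0.9,0],[0,1,0],[0,1,0],[0,1,0],[0,1,0],[0,0.8,0],[0,0.4,0],[0,0,0]],"spin":[0,0,0,0,0,0,0,0,0,0]}'
python3 -c "
from h import *
snap('top','t1.png');crop('t1.png','t1c.png',200,150,160,120,5)"
```

```text
time_s: 7.8
ee_pos: [444.1, -7.6, 18.2]
ee_rot: [180.0, 0.0, 0.1]
force: [0.6, 0.0, 0.3]
gripper_width: 39.6
gripper_force: 0.0
time_s: 8.8
ee_pos: [445.0, -7.6, 254.9]
ee_rot: [180.0, -0.3, 0.1]
force: [0.1, 0.0, 0.2]
gripper_width: 74.9
gripper_force: 0.0
time_s: 9.8
ee_pos: [447.3, -230.3, 251.6]
ee_rot: [-180.0, 0.1, 0.0]
force: [0.3, 0.4, 0.2]
gripper_width: 74.9
gripper_force: 0.0
```

View pics/t1c.png

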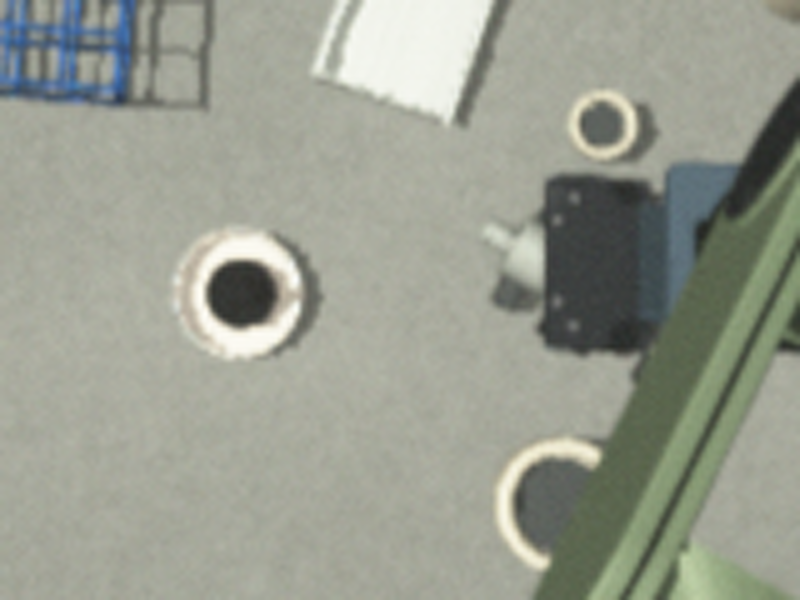

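The lid sits upright in the middle of the dish at (242,292). Next is the funnel.

```bash
python3 -m jog '{"jaw":[75,75,75,75,75,75],"slide":[[0.05,0,0.4],[0,0,0.6],[0,0,0.6],[0,0,0.4],[0,0,0.25],[0,0,0]],"spin":[0,0,0,0,0,0]}'
python3 -m jog '{"jaw":[40,40,40,40,40,40],"slide":[[0,0,0],[0,0,0],[0,0,0],[0,0,0],[0,0,0],[0,0,0]],"spin":[0,0,0,0,0,0]}' 25
```

```text
time_s: 10.45
ee_pos: [448.7, -228.8, 183.8]
ee_rot: [-179.9, 0.1, 0.2]
force: [0.3, 0.4, 0.8]
gripper_width: 75.0
gripper_force: 0.0
time_s: 11.05
ee_pos: [449.5, -229.9, 185.4]
ee_rot: [180.0, -0.1, 0.1]
force: [-0.7, -0.4, 3.6]
gripper_width: 50.2
gripper_force: 25.0
```

```bash
python3 -m jog '{"jaw":[40,40,40,40,40,40],"slide":[[0,0,-0.15],[0,0,-0.3],[0,0,-0.6],[0,0,-0.7],[0,0,-0.3],[0,0,0]],"spin":[0,0,0,0,0,0]}'
python3 -c "
from h import *
snap('side','s3.png');crop('s3.png','s3c.png',210,170,140,120,5)"
```

```text
time_s: 11.65
ee_pos: [449.8, -229.9, 247.7]
ee_rot: [179.9, -0.1, 0.1]
force: [-0.2, -0.2, -2.2]
gripper_width: 50.5
gripper_force: 25.0
```

View pics/s3c.png

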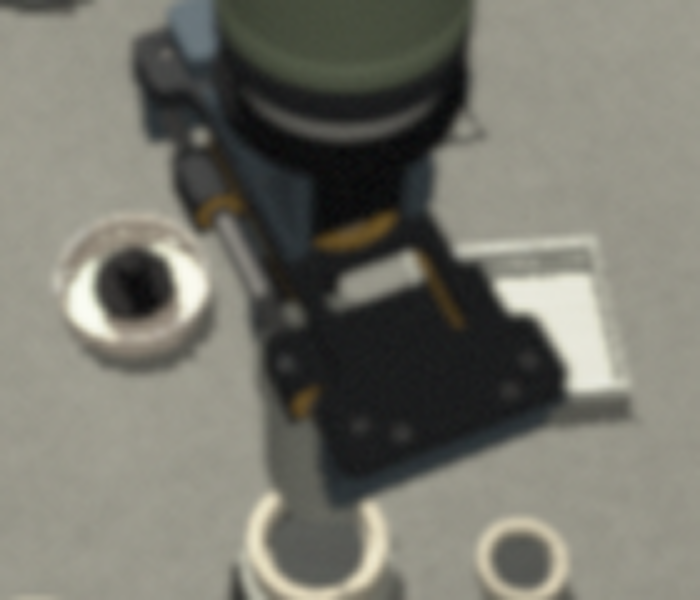

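The funnel is lifted, and the ring stays on the base. I'll carry it to the drain stand.

```bash
python3 -m jog '{"jaw":[40,40,40,40,40,40,40,40,40,40],"slide":[[0,-0.3,0],[0.1,-0.6,0],[0.1,-0.8,0],[0.1,-1,0],[0.1,-1,0],[0.1,-1,0],[0.1,-1,0],[0.1,-1,0],[0.1,-1,0],[0.1,-1,0]],"spin":[0,0,0,0,0,0,0,0,0,0]}'
python3 -m jog '{"jaw":[40,40,40,40,40,40,40,40,40,40],"slide":[[0.1,-1,0],[0,-1,0],[0,-1,0],[0,-1,0],[0,-1,0],[0,-0.9,0],[0,-0.7,0],[0,-0.4,0],[0,-0.2,0],[0,0,0]],"spin":[0,0,0,0,0,0,0,0,0,0]}'
```

```text
time_s: 12.7
ee_pos: [474.5, 33.2, 245.2]
ee_rot: [-180.0, 0.1, 0.1]
force: [0.3, 0.2, -1.6]
gripper_width: 49.9
gripper_force: 25.0
time_s: 13.7
ee_pos: [477.7, 247.6, 245.8]
ee_rot: [180.0, 0.1, 0.2]
force: [-0.2, 0.3, -2.3]
gripper_width: 50.5
gripper_force: 25.0
```

```bash
python3 -m jog '{"jaw":[40,40,40,40,40,40,40],"slide":[[0.1,-0.15,0.4],[0,0,0.8],[0,0,0.9],[0,0,0.7],[0,0,0.45],[0,0,0.2],[0,0,0]],"spin":[0,0,0,0,0,0,0]}'
python3 -c "
from h import *
snap('side','s4.png');crop('s4.png','s4c.png',170,110,120,100,6)"
```

```text
time_s: 14.4
ee_pos: [480.7, 251.2, 141.7]
ee_rot: [179.9, 0.1, 0.1]
force: [0.0, 0.1, -0.8]
gripper_width: 50.3
gripper_force: 25.0
```

View pics/s4c.png

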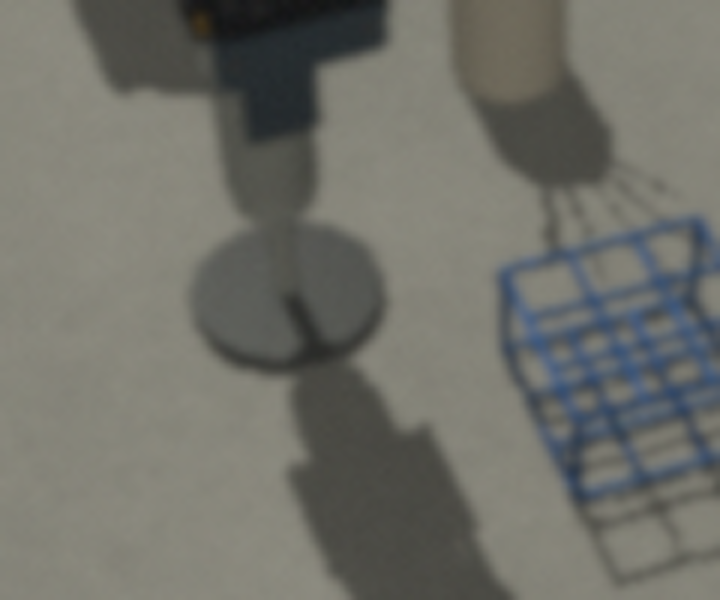

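The peg runs up into the funnel's mouth, with its tip at about (274,204) and the funnel axis at about (271,205), so they are aligned. Lowering.

```bash
python3 -m jog '{"jaw":[40,40,40,40,40,40,40,40],"slide":[[0,0,0.3],[0,0,0.5],[0,0,0.5],[0,0,0.4],[0,0,0.3],[0,0,0.15],[0,0,0.05],[0,0,0]],"spin":[0,0,0,0,0,0,0,0]}'
python3 -m jog '{"jaw":[40,40,40],"slide":[[0,0,0.06],[0,0,0.0],[0,0,0]],"spin":[0,0,0]}'
```

```text
time_s: 15.25
ee_pos: [481.3, 252.1, 77.0]
ee_rot: [-180.0, -0.0, 0.1]
force: [-0.5, -0.3, -0.5]
gripper_width: 50.6
gripper_force: 25.0
time_s: 15.55
ee_pos: [481.2, 252.0, 75.3]
ee_rot: [-180.0, -0.0, 0.1]
force: [-0.2, -0.3, -1.9]
gripper_width: 50.3
gripper_force: 25.0
```

```bash
python3 -m jog '{"jaw":[40,40,40,40],"slide":[[0,0,0.05],[0,0,0.04],[0,0,0],[0,0,0]],"spin":[0,0,0,0]}'
python3 -m jog '{"jaw":[40,40,40],"slide":[[0,0,0.03],[0,0,0],[0,0,0]],"spin":[0,0,0]}'
```

```text
time_s: 15.95
ee_pos: [481.2, 252.0, 72.5]
ee_rot: [-180.0, -0.0, 0.1]
force: [-0.1, -0.4, -0.0]
gripper_width: 50.4
gripper_force: 25.0
time_s: 16.25
ee_pos: [481.5, 252.0, 72.4]
ee_rot: [-180.0, -0.1, 0.1]
force: [-0.5, -1.3, 6.1]
gripper_width: 50.4
gripper_force: 25.0
```

```bash
python3 -m jog '{"jaw":[75,75,75,75,75,75,75,75,75,75],"slide":[[0,0,0],[0,0,0],[0,0,0],[0,0,0],[0,0,-0.3],[0,0,-0.7],[0,0,-0.9],[0,0,-0.8],[0,0,-0.6],[0,0,-0.2]],"spin":[0,0,0,0,0,0,0,0,0,0]}'
python3 -m jog '{"jaw":[75,75,75,75,75,75,75,75,75,75],"slide":[[0,0.3,0],[-0.1,0.6,0],[-0.1,0.8,0],[-0.1,1,0],[-0.1,1,0],[-0.1,1,0],[-0.1,1,0],[-0.1,1,0],[-0.1,1,0],[-0.1,1,0]],"spin":[0,0,0,0,0,0,0,0,0,0]}'
python3 -m jog '{"jaw":[75,75,75,75,75,75,75,75,75,75],"slide":[[-0.1,1,0],[-0.05,1,0],[0,1,0],[0,1,0],[0,1,0],[0,0.9,0],[0,0.7,0],[0,0.4,0],[0,0.3,0],[0,0,0]],"spin":[0,0,0,0,0,0,0,0,0,0]}'
python3 -c "
from h import *
im=snap('top','t2.png');snap('side','s5.png')
crop('t2.png','a.png',130,150,240,110,3);crop('s5.png','b.png',180,130,150,170,2.4)
a=cv2.imread('pics/a.png');b=cv2.imread('pics/b.png');o=np.zeros((600,800,3),np.uint8);
o[:330,:720]=a; cv2.imwrite('pics/t2c.png',o[:330,:720]);crop('s5.png','s5c.png',190,110,150,120,5)"
```

```text
time_s: 17.25
ee_pos: [482.2, 252.6, 179.1]
ee_rot: [-179.9, -0.2, 0.1]
force: [-0.6, -0.2, -0.9]
gripper_width: 75.0
gripper_force: 0.0
time_s: 18.25
ee_pos: [452.5, -11.3, 175.2]
ee_rot: [180.0, 0.2, 0.1]
force: [0.3, -0.0, 0.4]
gripper_width: 75.5
gripper_force: 0.0
time_s: 19.25
ee_pos: [450.0, -228.7, 176.0]
ee_rot: [-180.0, 0.1, 0.1]
force: [0.3, -0.2, 0.1]
gripper_width: 75.1
gripper_force: 0.0
```

View pics/t2c.png

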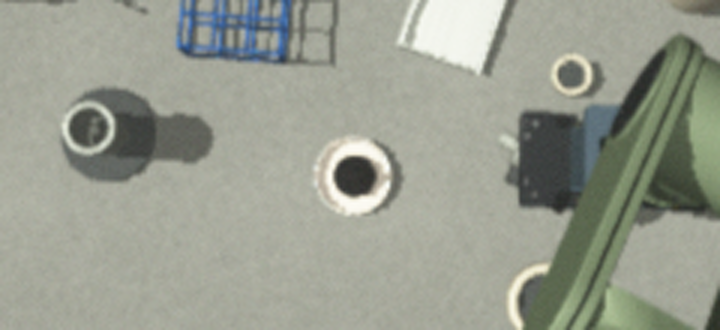

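The funnel stands upright on the drain stand, with the peg visible inside it at (95,125). Next is the pre-filter ring.

```bash
python3 -m jog '{"jaw":[75,75,75,75,75,75],"slide":[[0,0.04,0.3],[0,0,0.6],[0,0,0.6],[0,0,0.4],[0,0,0.15],[0,0,0]],"spin":[0,0,0,0,0,0]}'
python3 -m jog '{"jaw":[40,40,40,40,40,40],"slide":[[0,0,0],[0,0,0],[0,0,0],[0,0,0],[0,0,0],[0,0,0]],"spin":[0,0,0,0,0,0]}' 20
```

```text
time_s: 19.95
ee_pos: [450.5, -228.9, 114.4]
ee_rot: [-180.0, 0.1, 0.2]
force: [0.5, -0.1, 0.4]
gripper_width: 75.0
gripper_force: 0.0
time_s: 20.55
ee_pos: [451.3, -229.7, 115.7]
ee_rot: [179.9, -0.1, 0.1]
force: [0.5, -0.8, 4.3]
gripper_width: 57.5
gripper_force: 20.0
```

```bash
python3 -m jog '{"jaw":[40,40,40,40,40,40],"slide":[[0,0,-0.15],[0,0,-0.3],[0,0,-0.6],[0,0,-0.6],[0,0,-0.3],[0,0,0]],"spin":[0,0,0,0,0,0]}'
python3 -m jog '{"jaw":[40,40,40,40,40,40,40,40,40,40],"slide":[[0.3,-0.2,0],[0.6,-0.4,0],[0.7,-0.5,0],[0.7,-0.5,0],[0.7,-0.5,0],[0.7,-0.5,0],[0.7,-0.5,0],[0.7,-0.5,0],[0.3,-0.3,0],[0.15,-0.1,0]],"spin":[0,0,0,0,0,0,0,0,0,0]}'
python3 -m jog '{"jaw":[40,40,40,40,40,40,40],"slide":[[0,0,0.3],[0,0,0.7],[0,0,0.9],[0,0,0.8],[0,0,0.4],[0,0,0.1],[0,0,0]],"spin":[0,0,0,0,0,0,0]}'
python3 -c "
from h import *
snap('side','s6.png');crop('s6.png','s6c.png',250,180,130,100,6)"
```

```text
time_s: 21.15
ee_pos: [451.2, -229.4, 174.7]
ee_rot: [179.9, -0.1, 0.1]
force: [-0.0, 0.3, -0.8]
gripper_width: 57.6
gripper_force: 20.0
time_s: 22.15
ee_pos: [617.1, -107.5, 172.1]
ee_rot: [-180.0, 0.1, 0.2]
force: [-0.4, 0.5, -0.9]
gripper_width: 57.9
gripper_force: 20.0
time_s: 22.85
ee_pos: [616.7, -109.3, 77.6]
ee_rot: [180.0, 0.0, 0.1]
force: [-0.1, 0.3, -1.1]
gripper_width: 57.9
gripper_force: 20.0
```

View pics/s6c.png

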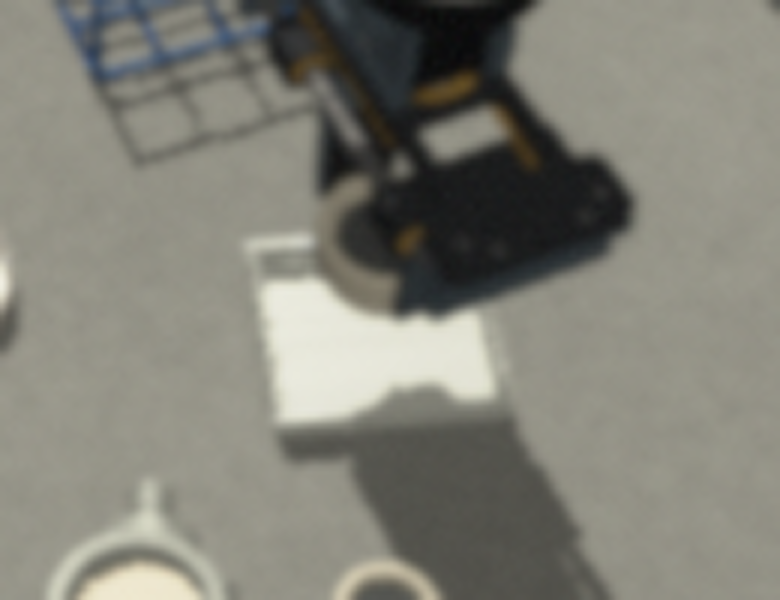

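The ring is held level over the tray, and the base alone remains on the stand at (140,570). Lowering.

```bash
python3 -m jog '{"jaw":[40,40,40,40,40,40,40],"slide":[[0.03,0.04,0.3],[0,0,0.5],[0,0,0.5],[0,0,0.3],[0,0,0.15],[0,0,0.06],[0,0,0]],"spin":[0,0,0,0,0,0,0]}'
python3 -m jog '{"jaw":[40,40,40],"slide":[[0,0,0.05],[0,0,0],[0,0,0]],"spin":[0,0,0]}'
```

```text
time_s: 23.6
ee_pos: [618.1, -110.2, 23.5]
ee_rot: [180.0, -0.0, 0.1]
force: [-0.2, 0.5, -1.9]
gripper_width: 57.6
gripper_force: 20.0
time_s: 23.9
ee_pos: [618.0, -110.1, 21.9]
ee_rot: [180.0, -0.0, 0.1]
force: [0.1, -0.1, -1.5]
gripper_width: 57.7
gripper_force: 20.0
```

```bash
python3 -m jog '{"jaw":[40,40,40],"slide":[[0,0,0.05],[0,0,0.03],[0,0,0]],"spin":[0,0,0]}'
python3 -m jog '{"jaw":[40,40,40],"slide":[[0,0,0.03],[0,0,0],[0,0,0]],"spin":[0,0,0]}'
```

```text
time_s: 24.2
ee_pos: [617.6, -110.1, 19.1]
ee_rot: [180.0, 0.0, 0.1]
force: [0.0, 0.2, 0.1]
gripper_width: 57.5
gripper_force: 20.0
time_s: 24.5
ee_pos: [617.9, -110.1, 18.7]
ee_rot: [180.0, -0.0, 0.1]
force: [-0.7, 0.1, 3.4]
gripper_width: 57.5
gripper_force: 20.0
```

```bash
python3 -m jog '{"jaw":[72,72,72,72,72,72,85,85,85,85],"slide":[[0,0,0],[0,0,0],[0,0,0],[0,0,-0.3],[0,0,-0.7],[0,0,-0.9],[0,0,-0.9],[0,0,-0.8],[0,0,-0.6],[0,0,-0.2]],"spin":[0,0,0,0,0,0,0,0,0,0]}'
python3 -m jog '{"jaw":[85,85,85,85,85,85,85,85,85,85],"slide":[[-0.3,0.2,0],[-0.6,0.4,0],[-0.7,0.5,0],[-0.7,0.5,0],[-0.7,0.5,0],[-0.7,0.5,0],[-0.7,0.5,0],[-0.7,0.5,0],[-0.4,0.3,0],[-0.25,0.1,0]],"spin":[0,0,0,0,0,0,0,0,0,0]}'
python3 -m jog '{"jaw":[85,85,85],"slide":[[0,0,0],[0,0,0],[0,0,0]],"spin":[0,0,0]}'
```

```text
time_s: 25.5
ee_pos: [619.1, -110.3, 153.3]
ee_rot: [179.9, -0.3, 0.1]
force: [0.9, 0.4, 0.3]
gripper_width: 85.0
gripper_force: 0.0
time_s: 26.5
ee_pos: [444.0, -231.0, 149.6]
ee_rot: [-180.0, 0.1, 0.0]
force: [0.1, 0.0, 0.9]
gripper_width: 84.8
gripper_force: 0.0
time_s: 26.8
ee_pos: [446.3, -230.1, 150.3]
ee_rot: [-180.0, -0.0, 0.2]
force: [-0.1, 0.4, 0.0]
gripper_width: 84.9
gripper_force: 0.0
```

```bash
python3 -m jog '{"jaw":[85,85,85,85,85,85],"slide":[[0.13,0,0.3],[0,0,0.6],[0,0,0.6],[0,0,0.4],[0,0,0.15],[0,0,0]],"spin":[0,0,0,0,0,0]}'
python3 -m jog '{"jaw":[55,55,55,55,55,55],"slide":[[0,0,0],[0,0,0],[0,0,0],[0,0,0],[0,0,0],[0,0,0]],"spin":[0,0,0,0,0,0]}' 35
```

```text
time_s: 27.4
ee_pos: [449.5, -230.2, 88.2]
ee_rot: [-180.0, 0.1, 0.2]
force: [-0.6, 0.0, 0.6]
gripper_width: 85.0
gripper_force: 0.0
time_s: 28.0
ee_pos: [449.9, -230.6, 89.5]
ee_rot: [180.0, -0.1, 0.1]
force: [0.4, 0.9, 5.5]
gripper_width: 65.4
gripper_force: 35.0
```

```bash
python3 -m jog '{"jaw":[55,55,55,55,55,55,55],"slide":[[0,0,-0.15],[0,0,-0.3],[0,0,-0.6],[0,0,-0.8],[0,0,-0.6],[0,0,-0.3],[0,0,0]],"spin":[0,0,0,0,0,0,0]}'
python3 -m jog '{"jaw":[55,55,55,55,55,55,55,55],"slide":[[0.15,-0.3,0],[0.3,-0.6,0],[0.4,-0.8,0],[0.45,-0.95,0],[0.45,-0.95,0],[0.45,-0.95,0],[0.45,-0.95,0],[0.45,-0.95,0]],"spin":[0,0,0,0,0,0,0,0]}'
python3 -m jog '{"jaw":[55,55,55,55,55,55,55,55,55],"slide":[[0.45,-0.95,0],[0.45,-0.95,0],[0.45,-0.95,0],[0.45,-0.9,0],[0.35,-0.7,0],[0.2,-0.4,0],[0.1,-0.2,0],[0,-0.05,0],[0,0,0]],"spin":[0,0,0,0,0,0,0,0,0]}'
```

```text
time_s: 28.7
ee_pos: [450.0, -230.8, 172.4]
ee_rot: [179.9, -0.1, 0.1]
force: [-0.5, -0.1, -3.2]
gripper_width: 64.7
gripper_force: 35.0
time_s: 29.5
ee_pos: [541.6, -34.7, 169.8]
ee_rot: [-180.0, 0.2, 0.1]
force: [-0.2, -0.0, -2.6]
gripper_width: 64.8
gripper_force: 35.0
time_s: 30.4
ee_pos: [614.6, 115.8, 171.0]
ee_rot: [180.0, 0.1, 0.1]
force: [0.1, -0.1, -3.2]
gripper_width: 65.1
gripper_force: 35.0
```

```bash
python3 -m jog '{"jaw":[55,55,55,55,55,55,55],"slide":[[0.03,-0.07,0.3],[0,0,0.6],[0,0,0.7],[0,0,0.5],[0,0,0.25],[0,0,0.05],[0,0,0]],"spin":[0,0,0,0,0,0,0]}'
python3 -c "
from h import *
snap('side','s7.png');crop('s7.png','s7c.png',230,110,100,90,6.5)
for p in [(615.5,118,62),(615.5,118,70)]: q=proj('side',p); print((q-[230,110])*6.5)"
```

```text
time_s: 31.1
ee_pos: [616.3, 118.2, 99.6]
ee_rot: [180.0, -0.0, 0.1]
force: [0.4, 0.2, -2.2]
gripper_width: 64.9
gripper_force: 35.0
[297.77715844 338.73898515]
[298.23152758 326.25177337]
```

View pics/s7c.png

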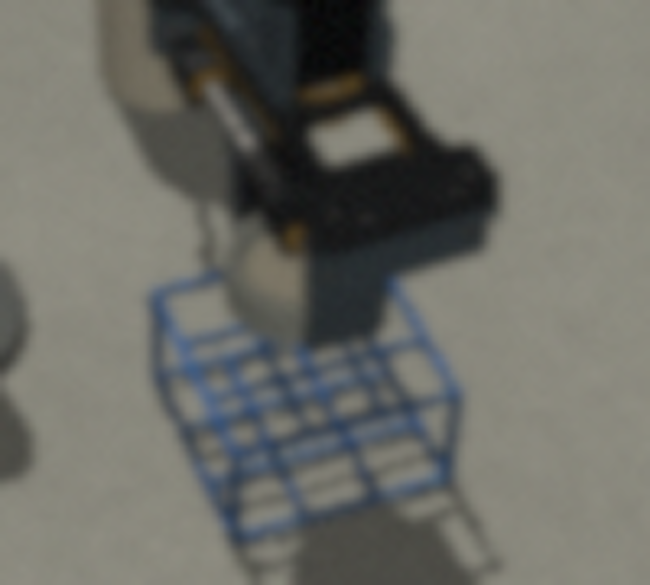

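The stem is hidden by the fingers. The rack's left and right top corners, (155,295) and (460,395), put the centre about 2 mm from my estimate, well within the 8 mm play. Lowering with a force watch.

```bash
python3 -m jog '{"jaw":[55,55,55,55,55,55],"slide":[[0.02,0.02,0.3],[0,0,0.3],[0,0,0.2],[0,0,0.1],[0,0,0],[0,0,0]],"spin":[0,0,0,0,0,0]}'
python3 -m jog '{"jaw":[55,55,55],"slide":[[0,0,0.05],[0,0,0.04],[0,0,0]],"spin":[0,0,0]}'
```

```text
time_s: 31.75
ee_pos: [616.8, 117.9, 72.4]
ee_rot: [180.0, -0.0, 0.1]
force: [0.8, 0.1, -3.4]
gripper_width: 64.8
gripper_force: 35.0
time_s: 32.05
ee_pos: [616.6, 117.9, 69.6]
ee_rot: [180.0, 0.0, 0.1]
force: [0.3, 0.7, -1.6]
gripper_width: 65.0
gripper_force: 35.0
```

```bash
python3 -m jog '{"jaw":[55,55,55],"slide":[[0,0,0.05],[0,0,0.03],[0,0,0]],"spin":[0,0,0]}'
python3 -m jog '{"jaw":[55,55,55],"slide":[[0,0,0.03],[0,0,0],[0,0,0]],"spin":[0,0,0]}'
```

```text
time_s: 32.35
ee_pos: [616.5, 117.9, 67.0]
ee_rot: [180.0, 0.0, 0.1]
force: [-1.0, -0.4, -2.9]
gripper_width: 64.8
gripper_force: 35.0
time_s: 32.65
ee_pos: [616.8, 117.9, 66.6]
ee_rot: [180.0, -0.0, 0.1]
force: [-0.5, 0.0, -1.2]
gripper_width: 64.7
gripper_force: 35.0
```

```bash
python3 -m jog '{"jaw":[55,55,55],"slide":[[0,0,0.03],[0,0,0],[0,0,0]],"spin":[0,0,0]}'
```

```text
time_s: 32.95
ee_pos: [616.8, 117.9, 66.5]
ee_rot: [180.0, -0.0, 0.1]
force: [-2.5, 0.6, 5.2]
gripper_width: 64.8
gripper_force: 35.0
```

```bash
python3 -m jog '{"jaw":[75,75,75,80,80,80,80,80,80,80],"slide":[[0,0,0],[0,0,0],[0,0,0],[0,0,0],[0,0,-0.2],[0,0,-0.5],[0,0,-0.9],[0,0,-1],[0,0,-1],[0,0,-0.9]],"spin":[0,0,0,0,0,0,0,0,0,0]}'
python3 -m jog '{"jaw":[80,80,80,80,80,80,80,80],"slide":[[0,0,-0.6],[-0.3,0,0],[-0.7,0,0],[-0.9,0,0],[-0.9,0,0],[-0.8,0,0],[-0.3,0,0],[0,0,0]],"spin":[0,0,0,0,0,0,0,0]}'
python3 -c "
from h import *
snap('side','s8.png');crop('s8.png','s8c.png',200,130,150,130,4.5);snap('top','t8.png')
a=cv2.imread('pics/s8.png')[120:270,190:350];b=cv2.imread('pics/t8.png')[120:230,150:310]
cv2.imwrite('pics/f.png',np.hstack([cv2.resize(a,None,fx=2.4,fy=2.4,interpolation=2),cv2.resize(np.pad(b,((0,40),(0,0),(0,0))),None,fx=2.4,fy=2.4,interpolation=2)]))"
```

```text
time_s: 33.95
ee_pos: [616.9, 117.9, 202.5]
ee_rot: [-180.0, -0.1, 0.1]
force: [0.5, -0.1, -0.1]
gripper_width: 80.2
gripper_force: 0.0
time_s: 34.75
ee_pos: [498.4, 117.6, 218.1]
ee_rot: [180.0, 0.0, 0.2]
force: [-0.8, 0.4, 0.4]
gripper_width: 80.3
gripper_force: 0.0
```

View pics/f.png

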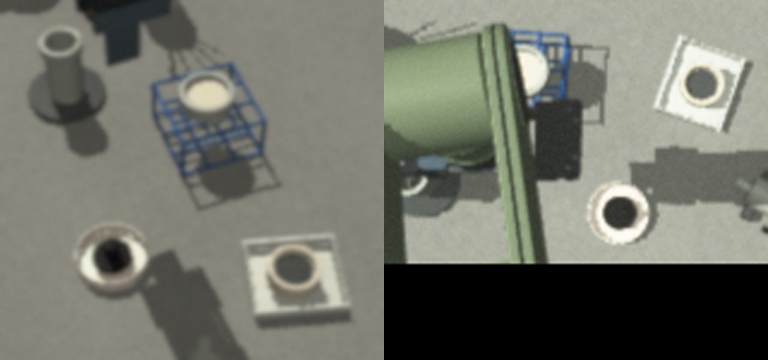

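The picture shows all four parts in place: the lid in the dish (112,255), the funnel on its foot (65,65), the ring in the tray (293,268) and the base level in the middle of the rack (207,92).

```bash
python3 -c "
from workcell import env
print(env.job_done())"
```

```text
the job is handed in; nothing more can be done
None
```

I took the stack apart from the top down and handed the job in at about 35 s: the lid is in the dish, the funnel is over the peg on its foot, the ring is flat in the tray, and the base is stem-down in the middle of the rack; I never moved near the loop jar or the wash bottle.

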